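# Hold a cast lever level over the blow-off grille

## Task

Turn the airflow dial of the blow-off stand so that its pointer stands at the long mark of its scale. Then pick up the cast lever by its balance point, which is close to its heavy boss and not at its middle, and hold it level over the air grille: balance point over the middle of the grille, lever lengthwise along it (either way round), its underside about 80 mm above the grille. Do not touch the stand with the lever, leave the other things on the bench alone, and finish while still holding the lever there in the gripper: do not put it down.

Things in the scene. Friction and masses are not known exactly. Their poses are not given: they have to be found in the camera images.
- stand: Blow-off stand fixed to the bench: grey sheet-metal box 150 (x) x 340 (y) x 70 mm high, origin at the centre of its underside, z up. On its flat top: a rectangular air grille towards its -y end and a black dial towards its +y end. It does not move.
- grille (a point): Middle of the air grille, flush in the stand's top face, 70 mm above the bench; the grille measures 84 mm along x and 204 mm along y, so lengthwise is the y axis. Axes as the stand's. It is 55 mm from the stand's centre to -y; the dial's axis is 170 mm from it to +y.
- dial_grip (a point): On the dial's upright axis at mid-height of its grip bar, 89 mm above the bench. Black dial: disc 60 mm in diameter, 7 mm thick, on the stand's top, and on it an upright grip bar 52 mm long, 15 mm wide, its top 31 mm above the stand's top. The point turns with the dial: x along the bar to its pointer end (white line), z up.
- dial (a joint): Angle of the dial (rad), growing clockwise seen from above, end stops at 0 and 2.8. The scale on the stand has eight black marks, every 0.4 rad from 0 to 2.8; the pointer stands at the long mark at 2.0. Starts between 0.5 and 1.5. Turns smoothly with slight friction (0.04 N m), stays where it is left.
- long_mark (a point): On the long mark of the dial's scale (21 mm long, 4 mm wide, the others 8 mm long and 2 mm wide), on the stand's top face, 50 mm from the dial's axis in the stand's +x direction.
- lever: Dark cast-metal lever lying flat and loose on the bench, 203 mm long, 0.35 to 0.65 kg, symmetric about its x axis. Origin on its underside exactly below its balance point (centre of mass, about 15 mm higher). x runs along the lever towards the small eye, z up. At the origin it is a thick arm 22 mm wide and 26 mm high, from the boss to x = +37 mm, then thinner: 16 mm wide, 20 mm high.
- boss (a point): Underside of the lever's heavy round boss, on its axis, 50 mm from the balance point to the lever's -x; the boss is 48 mm in diameter and 40 mm high.
- eye (a point): Underside of the small eye at the lever's other end, on its axis, 115 mm from the balance point to the lever's +x; the eye is 32 mm in diameter and 22 mm high.
- link: Bystander: short straight dark metal link with two equal ends, 118 x 28 x 16 mm, origin at the centre of its underside.
- block: Bystander: drilled hardwood block 70 x 130 x 50 mm, origin at the centre of its underside.
- jar: Bystander: closed glass jar, 60 mm diameter, 85 mm high, origin at the centre of its underside.
There are look-alikes about, which are no part of the job. Several things look just like the lever: the one meant starts nearest to the robot's base.

How it is judged:
By the outcome, as a careful person would: the job done as asked, in the order asked, and still so for the second after the job is handed in, while the arm keeps its last pose, push and grip.
It also fails if it takes over 54 s, if anything falls off the work surface, if the arm or the gripper's body presses on something with over 40 N, if the wrist force passes 120 N, or if a joint passes its speed limit or range.

## Robot

A 6-joint arm with a two-finger parallel gripper is mounted at the origin on the work surface. World frame = base frame: x ahead of the robot, y to its left, z up, the work surface at z = 0. Lengths are in m, angles in rad, forces in N, time in s.
With the tool pointing down it reaches from about 0.35 to 0.975 m from the base axis. Payload 4.9 kg.
Tool frame: the origin (TCP) lies at the very end of the fingers, on their centre line; the grasp point (between the pads) lies 19 mm behind it (ctrl.grasp_offset is the distance from the TCP to the grasp point, in m); z points along the fingers, y is the line along which they close (so a half turn about z gives the same grasp; the last joint's range is limited). The gripper opens to 85 mm and grips with 20 to 120 N. Pads are 22 mm wide; open, the fingers measure 114 mm over their backs; the gripper's body (76 mm by 85 mm) begins 54 mm behind the grasp point. The pads swing forward as they close: fully open they stand 13 mm farther back than shut.
Start: joints at [-0.119, 0.053, 1.613, -0, 1.476, -0.119], TCP at [0.625, 0, 0.231] pointing down, gripper open.
Joint ranges: [-3.01, 3.01], [-1.01, 2.22], [0.06, 2.58], [-1.02, 4.17], [0.09, 2.62], [-3.14, 3.14]. Speed limits (rad/s): [2.57, 2.57, 3.14, 3.14, 3.14, 3.14].

## Interface

Orientations are given as a rotation vector (axis times angle).
In Python, from station import ctrl, optics gives the robot as it stands.
- The arm moves only by the shell command python3 -m handwheel 'ROWS' [OPENING] [FORCE]. ROWS is JSON, a list of rows, each an object of numbers: "tx", "ty", "tz": the shift along the tool's x, y, z in mm; "roll": the turn about the tool's z in rad. A call has 1 to 12 rows; each row shifts and turns the commanded pose from where the row before left it, along the tool's axes as they then stand; what a row does not reach is not made up. A row lasts 1/12 s, in which the tool goes at most 41.7 mm and 7.16 degrees, less where a joint would pass 70% of its speed; a pose out of reach is approached as far as the arm can. A call with a gripper value outside its range is refused whole. OPENING is the finger opening in mm, from 0 to 85.4, set as the call begins (- or left out, the last holds). The fingers move at their own pace and stop on an object; FORCE is the grip in N (left out, the last holds). Time passes only in rows, so rows that do not move let the fingers close. It gives the time, the measured TCP pose, the force, the opening and the grip force at its end, in the units of the state.
- ctrl.get_obs(): the state, without advancing time (a new reading comes with each control period).
- optics.get_image(name): name is "scene" or "side" or "wrist"; returns (picture, depth): 384x512x3 uint8, red, green, blue; 384x512 float32, m along the optical axis (not along the pixel's ray), 0 where there is no reading.
- optics.camera_params(name): a dict with "mtx" (3x3 intrinsics, pixels), "extrinsics" (4x4, takes a point from camera to world coordinates); the wrist camera has in their place "tool_from_camera" (4x4, takes a point from camera to tool coordinates, whose origin is the TCP and whose axes are the flange's). Camera axes: x right, y down, z forward; pixel columns grow to the right and rows downward; lengths in m; the calibration is good to about 2 mm. A picture is of the moment at which its call begins: read the wrist's pose just before it. camera_params takes no time and is no camera call.
- ctrl.finish_job(): hands the job in; it is judged then, once.
The state is a dict: "t": time; "q": joint angles; "dq": joint speeds; "effort": joint torques, N m; "tool_pos": TCP position; "tool_rot": TCP orientation; "contact_force": force on the tool from outside, world axes, zero at the start; "wrist_torque": the same for the moment, N m; "opening": finger opening in m; "grip_force": force on a finger pad.
Only numpy, scipy, OpenCV 4.12 (cv2) and the standard library are available. Lean on these libraries where they do the work, as an engineer would, in place of code of your own. Each camera call takes 0.05 s, during which the arm holds its last target. There are 200 camera calls.

## Working session

There is one attempt and no reset: what is moved stays moved. The work goes in short steps, Python scripts to look and compute and a shell command to move; the robot and the scene stay as the last step left them, time stands still between calls to the robot, and variables do not carry over. Pictures are saved under pics/ and viewed, at most 11 in all, crops included, and the job is handed in when it is done.

```bash
mkdir -p pics; ls; cat > h.py <<'E'
from station import ctrl, optics
import numpy as np, cv2
from scipy.spatial.transform import Rotation as R
def T():
    o=ctrl.get_obs(); M=np.eye(4); M[:3,:3]=R.from_rotvec(o['tool_rot']).as_matrix(); M[:3,3]=o['tool_pos']; return M
def snap(n):
    p=optics.camera_params(n)
    E=T()@np.array(p['tool_from_camera']) if n=='wrist' else np.array(p['extrinsics'])
    im,d=optics.get_image(n)
    return im,d,np.array(p['mtx']),E
def save(name,n):
    im,d,K,E=snap(n); np.savez('pics/'+name+'.npz',im=im,d=d,K=K,E=E); cv2.imwrite('pics/'+name+'.png',im[:,:,::-1]); return im,d,K,E
def load(name):
    z=np.load('pics/'+name+'.npz'); return z['im'],z['d'],z['K'],z['E']
def px(name,u,v):  # depth point
    im,d,K,E=load(name); z=np.median(d[int(v)-1:int(v)+2,int(u)-1:int(u)+2]); 
    return (E@np.r_[np.linalg.inv(K)@[u,v,1]*z,1])[:3]
def plane(name,u,v,h): # ray to z=h
    im,d,K,E=load(name); r=E[:3,:3]@np.linalg.inv(K)@[u,v,1]; o=E[:3,3]; return o+r*(h-o[2])/r[2]
def tri(*obs): # (name,u,v)...
    A=np.zeros((3,3));b=np.zeros(3)
    for n,u,v in obs:
        im,d,K,E=load(n); r=E[:3,:3]@np.linalg.inv(K)@[u,v,1]; r/=np.linalg.norm(r); P=np.eye(3)-np.outer(r,r); A+=P;b+=P@E[:3,3]
    return np.linalg.solve(A,b)
E
python3 - <<'E'
from h import *
a=save('scene0','scene');b=save('side0','side')
for x in(a,b): print(x[3].round(3).tolist(),x[2][0,0])
w=save('wrist0','wrist'); print(w[3].round(3).tolist(),optics.camera_params('wrist')['tool_from_camera'],T().round(3).tolist(),ctrl.get_obs()['t'])
m=np.zeros((600,800,3),np.uint8)
cv2.imwrite('pics/s.png',cv2.resize(a[0],(800,600))[:,:,::-1])
cv2.imwrite('pics/d.png',cv2.resize(b[0],(800,600))[:,:,::-1])
E
```

```text
pics
[[0.294, 0.571, -0.766, 1.441], [0.956, -0.168, 0.241, -0.467], [0.009, -0.803, -0.596, 0.788], [0.0, 0.0, 0.0, 1.0]] 396.06599688332795
[[0.983, -0.143, 0.119, 0.363], [-0.186, -0.765, 0.616, -1.22], [0.003, -0.627, -0.779, 1.396], [0.0, 0.0, 0.0, 1.0]] 465.8671009922232
[[1.0, 0.0, -0.002, 0.625], [-0.0, -0.956, -0.295, 0.075], [-0.002, 0.295, -0.956, 0.373], [0.0, 0.0, 0.0, 1.0]] [[-2.45121095e-04 -9.55563205e-01 -2.94786196e-01  7.45152910e-02]
 [ 9.99999966e-01 -2.59006029e-04  8.05853261e-06  7.45753239e-04]
 [-8.40518393e-05 -2.94786184e-01  9.55563236e-01 -1.42321299e-01]
 [ 0.00000000e+00  0.00000000e+00  0.00000000e+00  1.00000000e+00]] [[0.0, 1.0, -0.002, 0.625], [1.0, -0.0, 0.0, 0.0], [0.0, -0.002, -1.0, 0.23], [0.0, 0.0, 0.0, 1.0]] 0.15
```

View pics/s.png

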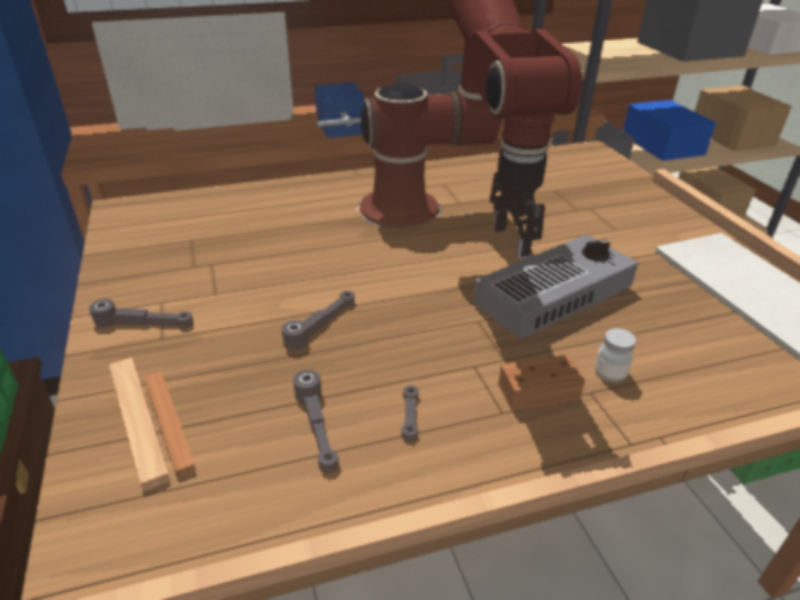

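View pics/d.png

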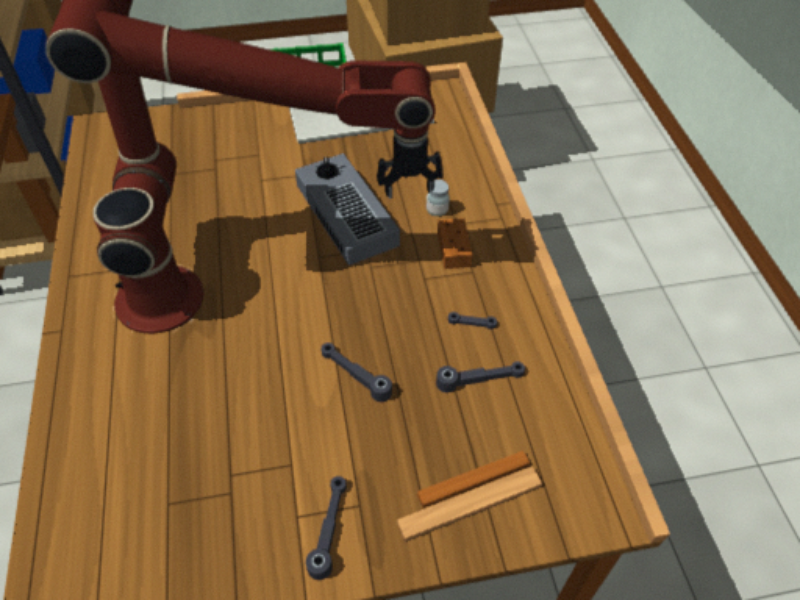

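The scene (800 px view) shows three levers: A with boss (295,333) and eye (347,297), B with boss (307,382), C with boss (103,312). The link is at (410,412), the stand at (555,280) and its dial at (597,248). A looks nearest to the base, so I'll measure all three and enlarge A and the dial.

```bash
python3 - <<'E'
from h import *
s=.64
for n,a,b in [('A boss',(295,333),(380,386)),('A eye',(347,297),(328,350)),('B boss',(307,382),(448,376)),('B eye',(329,460),(518,369)),('C boss',(103,312),(319,562)),('C eye',(185,320),(339,483)),('dial',(597,248),(327,170))]:
    a=np.array(a)*s;b=np.array(b)*s
    p=tri(('scene0',*a),('side0',*b)); print(n,p.round(3),'r',np.hypot(*p[:2]).round(3),px('scene0',*a).round(3),px('side0',*b).round(3))
a=cv2.imread('pics/scene0.png');b=cv2.imread('pics/side0.png')
# crops: A in scene, A in side, dial/stand in scene, stand in side
def c(im,u,v,w,h): return cv2.resize(im[v:v+h,u:u+w],(400,300),interpolation=cv2.INTER_CUBIC)
m=np.vstack([np.hstack([c(a,165,175,80,60),c(b,195,210,80,60)]),np.hstack([c(a,300,145,112,84),c(b,184,94,80,60)])])
cv2.imwrite('pics/m1.png',m)
E
```

```text
A boss [ 0.489 -0.366  0.025] r 0.611 [ 0.509 -0.37   0.04 ] [ 0.487 -0.375  0.041]
A eye [ 0.388 -0.239  0.014] r 0.456 [ 0.401 -0.242  0.024] [ 0.388 -0.247  0.024]
B boss [ 0.641 -0.372  0.032] r 0.741 [ 0.651 -0.373  0.041] [ 0.639 -0.379  0.043]
B eye [ 0.806 -0.37   0.013] r 0.886 [ 0.813 -0.371  0.022] [ 0.802 -0.377  0.023]
C boss [ 0.311 -0.728  0.024] r 0.791 [ 0.334 -0.724  0.038] [ 0.311 -0.732  0.041]
C eye [ 0.369 -0.572  0.012] r 0.68 [ 0.381 -0.572  0.02 ] [ 0.368 -0.575  0.024]
dial [0.46  0.307 0.083] r 0.553 [0.467 0.304 0.09 ] [0.459 0.285 0.098]
```

View pics/m1.png

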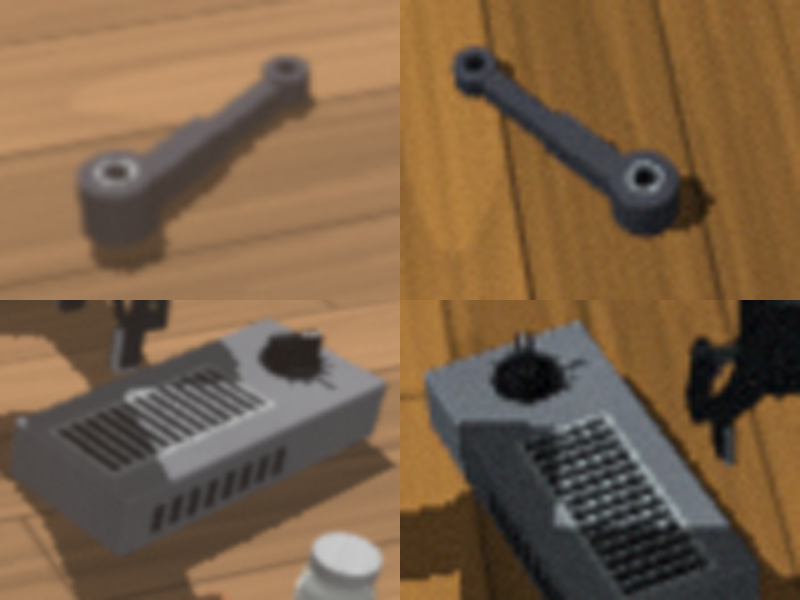

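Lever A is 0.456–0.61 m from the base, with B at 0.74–0.89 m and C at 0.68–0.79 m, so A is the one. The crop confirms a boss, a thick arm and an eye. In the stand crops the long mark lies at the dial's right. Next I'll move the wrist camera over the dial.

```bash
python3 -m handwheel '[{"tx":32,"ty":-18},{"tx":32,"ty":-18},{"tx":32,"ty":-18},{"tx":32,"ty":-18},{"tx":32,"ty":-18},{"tx":32,"ty":-18},{"tx":32,"ty":-18},{"tx":0}]'; python3 -c "
from h import *
save('w1','wrist')"; python3 -m handwheel '[{"tx":30,"ty":-20},{"tx":30,"ty":-20},{"tx":0}]' ; python3 - <<'E'
from h import *
save('w2','wrist')
a=cv2.imread('pics/w1.png');b=cv2.imread('pics/w2.png')
cv2.imwrite('pics/m2.png',np.vstack([cv2.resize(a,(800,600))])); cv2.imwrite('pics/m3.png',cv2.resize(b,(800,600)))
E
```

```text
$[0]: bad value
$[0]: bad value
```

View pics/m2.png

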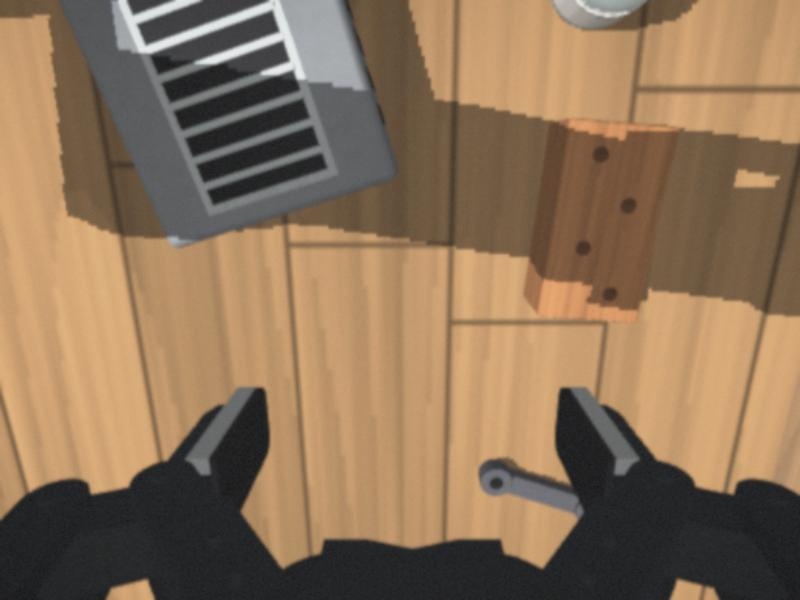

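View pics/m3.png

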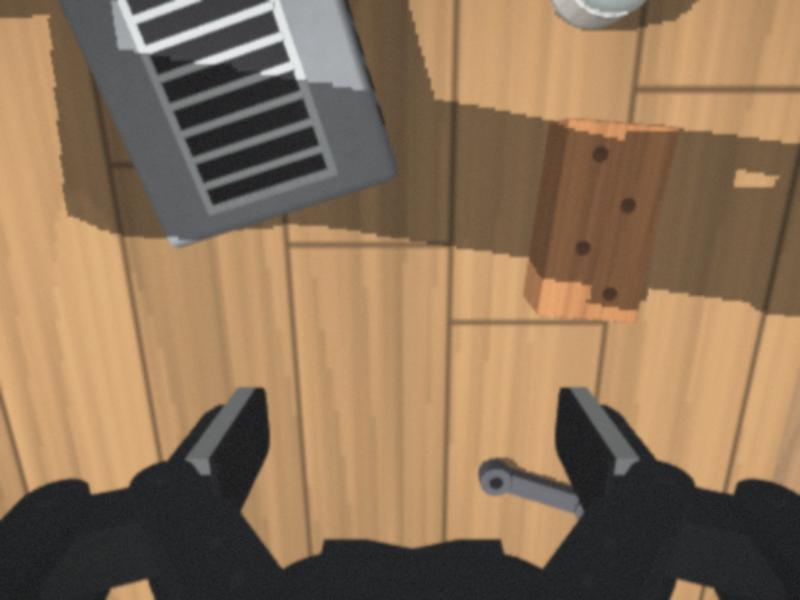

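Both pictures are the same start view, because the moves were refused. They show the grille end of the stand at the upper left with its corner at (180,240), and the block at (610,220). I'll retry with every key filled in.

```bash
python3 -m handwheel '[{"tx":32,"ty":-18,"tz":0,"roll":0},{"tx":32,"ty":-18,"tz":0,"roll":0},{"tx":32,"ty":-18,"tz":0,"roll":0},{"tx":32,"ty":-18,"tz":0,"roll":0},{"tx":32,"ty":-18,"tz":0,"roll":0},{"tx":32,"ty":-18,"tz":0,"roll":0},{"tx":32,"ty":-18,"tz":0,"roll":0},{"tx":0,"ty":0,"tz":0,"roll":0}]'
```

```text
t: 0.92
tool_pos: [0.496, 0.2284, 0.2313]
tool_rot: [-2.213, -2.226, -0.001]
contact_force: [-0.0, 0.1, 0.8]
opening: 0.0856
grip_force: 0.0
```

```bash
python3 -c "
from h import *
save('w1','wrist')"; python3 -m handwheel '[{"tx":30,"ty":-20,"tz":0,"roll":0},{"tx":30,"ty":-20,"tz":0,"roll":0},{"tx":0,"ty":0,"tz":0,"roll":0},{"tx":0,"ty":0,"tz":0,"roll":0}]' ; python3 - <<'E'
from h import *
save('w2','wrist')
a=cv2.imread('pics/w1.png');b=cv2.imread('pics/w2.png')
cv2.imwrite('pics/m2.png',np.vstack([cv2.resize(a,(400,300)),cv2.resize(b,(400,300))]))
print(T().round(4).tolist())
E
```

```text
t: 1.3
tool_pos: [0.4589, 0.2841, 0.2312]
tool_rot: [2.219, 2.223, -0.0]
contact_force: [0.3, -0.2, -0.6]
opening: 0.0854
grip_force: 0.0
[[-0.0001, 1.0, 0.0004, 0.4595], [1.0, 0.0001, -0.0008, 0.2834], [-0.0008, 0.0004, -1.0, 0.2313], [0.0, 0.0, 0.0, 1.0]]
```

View pics/m2.png

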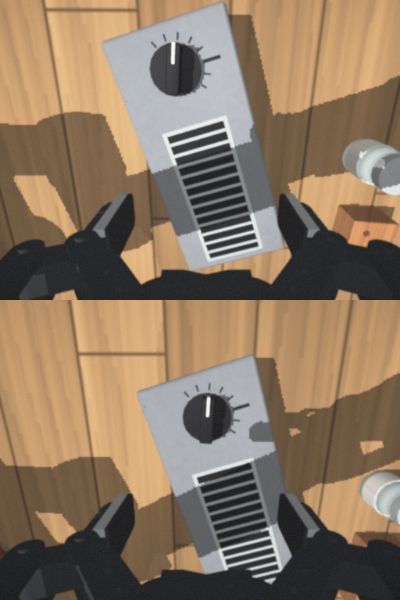

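```bash
python3 - <<'E'
from h import *
a=cv2.imread('pics/w1.png');b=cv2.imread('pics/w2.png')
c=lambda im,u,v,w,h,k:cv2.resize(im[v:v+h,u:u+w],(w*k,h*k),interpolation=cv2.INTER_CUBIC)
l=np.vstack([c(a,185,38,100,75,4),c(b,225,95,100,75,4)]); r=c(a,205,143,133,200,3)
cv2.imwrite('pics/m3.png',np.hstack([l,r]))
E
```

```text
(no output)
```

View pics/m3.png

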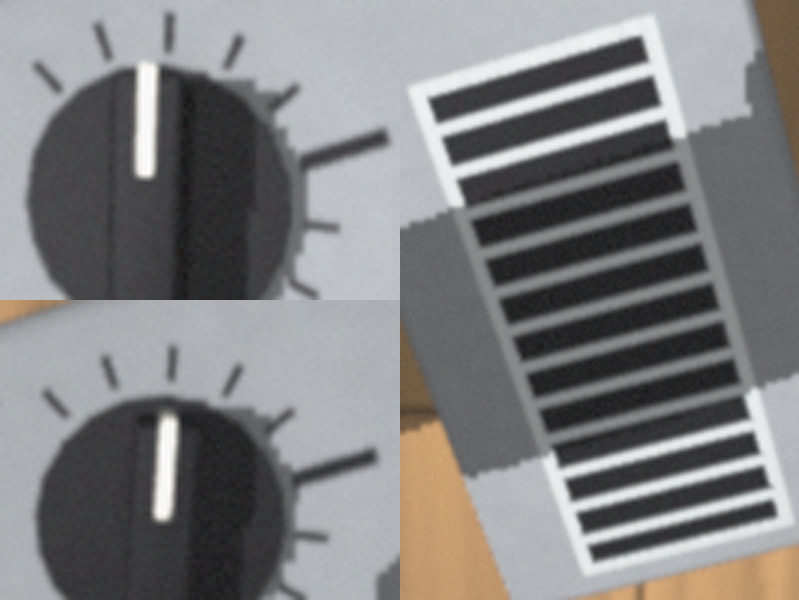

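In this picture the left crops show the pointer line, tip (148,65) and inner end (145,178) in w1, and the long mark from (303,162) to (387,135). The grille's frame corners are (408,90), (654,14), (795,523) and (587,577). I'll turn these into positions.

```bash
python3 - <<'E'
from h import *
f1=lambda x,y:(185+x/4,38+y/4); f2=lambda x,y:(225+x/4,95+(y-300)/4); g=lambda x,y:(205+(x-400)/3,143+y/3)
P=lambda n,a,b:print(n,tri(('w1',*f1(*a)),('w2',*f2(*b))).round(4),px('w1',*f1(*a)).round(4),px('w2',*f2(*b)).round(4))
P('tip',(148,65),(169,415));P('in',(145,178),(162,520));P('lm in',(303,162),(296,481));P('lm out',(387,135),(375,455))
li,lo=[(plane('w1',*f1(*a),.07)+plane('w2',*f2(*b),.07))/2 for a,b in [((303,162),(296,481)),((387,135),(375,455))]]
ti,to=[(plane('w1',*f1(*a),.101)+plane('w2',*f2(*b),.101))/2 for a,b in [((145,178),(162,520)),((148,65),(169,415))]]
print('planes',li,lo,ti,to)
c=[plane('w1',*g(*x),.07)[:2] for x in [(408,90),(654,14),(795,523),(587,577)]]
c=np.array(c);print(c.round(4).tolist(),np.linalg.norm(c-np.roll(c,-1,0),axis=1).round(4))
G=c.mean(0); ax=(c[0]+c[1]-c[2]-c[3]); ax/=np.linalg.norm(ax); xa=np.array([ax[1],-ax[0]])
xa2=(c[1]+c[2]-c[0]-c[3]);print('yaw from y',np.degrees(np.arctan2(xa[1],xa[0])),'from x',np.degrees(np.arctan2(xa2[1],xa2[0])),'lm',np.degrees(np.arctan2(*(lo-li)[1::-1])))
D=G+.17*ax; print('G',G,'dial',D,'lm centre predicted',D+.05*xa,'meas',(li+lo)/2)
print('pointer dir',np.degrees(np.arctan2(*(to-ti)[1::-1])),'tip from axis',to[:2]-D, ti[:2]-D)
# lever
f=lambda s,t:tri(('scene0',*s),('side0',*t))
B=f((188.4,209.4),(244,245.6));Y=f((222,188.2),(209.8,222.6));print('lever',B,Y,np.linalg.norm((B-Y)[:2]),'bal',B+(Y-B)*50/165)
print(ctrl.get_obs()['q'])
E
```

```text
tip [0.4627 0.3348 0.0975] [0.4591 0.3378 0.0709] [0.4631 0.3337 0.0819]
in [0.4615 0.3129 0.1009] [0.4615 0.3129 0.1008] [0.4615 0.3129 0.1013]
lm in [0.4936 0.3176 0.0728] [0.4936 0.3177 0.0703] [0.4938 0.3172 0.0705]
lm out [0.5124 0.3235 0.0707] [0.5125 0.3236 0.0702] [0.5124 0.3234 0.0704]
planes [0.49370796 0.31743298 0.07      ] [0.51250864 0.32346323 0.07      ] [0.46149443 0.31290436 0.101     ] [0.46285623 0.33478419 0.101     ]
[[0.4413, 0.2292], [0.5218, 0.2549], [0.5817, 0.0598], [0.5022, 0.0341]] [0.0845 0.2041 0.0835 0.2044]
yaw from y 17.212845401099155 from x 17.790090119845015 lm 17.783456080037777
G [0.51172961 0.14450745] dial [0.46142284 0.3068935 ] lm centre predicted [0.50918344 0.32168961] meas [0.5031083  0.32044811 0.07      ]
pointer dir 86.43851821804108 tip from axis [0.00143339 0.02789069] [7.15952447e-05 6.01086567e-03]
lever [ 0.49111001 -0.3681736   0.03916006] [ 0.38859432 -0.23923329  0.02215825] 0.16472726573864674 bal [ 0.46004465 -0.32910078  0.034008  ]
[ 4.15244521e-01 -1.51708434e-01  1.81018689e+00 -9.02174259e-04
  1.48302662e+00  4.15225567e-01]
```

The heights (0.070 and 0.101 m), the grille size (84×204 mm) and the lever's boss-to-eye distance (165 mm) all match the text. The dial axis is at about (0.461, 0.307). The pointer stands at 86.5° and the mark at 17.6°, so the dial needs 68.9° (1.20 rad) clockwise. Now I'll grasp the grip bar.

```bash
python3 -m handwheel '[{"tx":23,"ty":2,"tz":30,"roll":0},{"tx":0,"ty":0,"tz":30,"roll":0.061},{"tx":0,"ty":0,"tz":30,"roll":0},{"tx":0,"ty":0,"tz":30,"roll":0},{"tx":0,"ty":0,"tz":27,"roll":0},{"tx":0,"ty":0,"tz":0,"roll":0}]'; python3 -m handwheel '[{"tx":0,"ty":0,"tz":0,"roll":0},{"tx":0,"ty":0,"tz":0,"roll":0},{"tx":0,"ty":0,"tz":0,"roll":0},{"tx":0,"ty":0,"tz":0,"roll":0},{"tx":0,"ty":0,"tz":0,"roll":0},{"tx":0,"ty":0,"tz":0,"roll":0},{"tx":0,"ty":0,"tz":0,"roll":0},{"tx":0,"ty":0,"tz":0,"roll":0},{"tx":0,"ty":0,"tz":0,"roll":0}]' 5 40
```

```text
t: 1.85
tool_pos: [0.4579, 0.3033, 0.0775]
tool_rot: [-2.288, -2.148, 0.018]
contact_force: [-1.8, -0.7, -0.6]
opening: 0.0854
grip_force: 0.0
t: 2.6
tool_pos: [0.4601, 0.3075, 0.086]
tool_rot: [-2.286, -2.152, 0.002]
contact_force: [-6.5, -0.8, 8.4]
opening: 0.0139
grip_force: 40.7
```

```bash
python3 -m handwheel '[{"tx":0,"ty":-1,"tz":-2,"roll":0},{"tx":0,"ty":0,"tz":0,"roll":0.1},{"tx":0,"ty":0,"tz":0,"roll":0.1},{"tx":0,"ty":0,"tz":0,"roll":0.1},{"tx":0,"ty":0,"tz":0,"roll":0.1},{"tx":0,"ty":0,"tz":0,"roll":0.1},{"tx":0,"ty":0,"tz":0,"roll":0.1},{"tx":0,"ty":0,"tz":0,"roll":0}]'; python3 -m handwheel '[{"tx":0,"ty":0,"tz":0,"roll":0.1},{"tx":0,"ty":0,"tz":0,"roll":0.1},{"tx":0,"ty":0,"tz":0,"roll":0.1},{"tx":0,"ty":0,"tz":0,"roll":0.1},{"tx":0,"ty":0,"tz":0,"roll":0.1},{"tx":0,"ty":0,"tz":0,"roll":0.1},{"tx":0,"ty":0,"tz":0,"roll":0},{"tx":0,"ty":0,"tz":0,"roll":0},{"tx":0,"ty":0,"tz":0,"roll":0}]'; python3 -c "
from h import *
M=T();print(M.round(4).tolist(),np.degrees(np.arctan2(M[1,0],M[0,0])),ctrl.get_obs()['wrist_torque'])"
```

```text
t: 3.27
tool_pos: [0.4594, 0.3077, 0.0861]
tool_rot: [-2.822, -1.378, 0.0]
contact_force: [-1.6, 3.2, -1.9]
opening: 0.0137
grip_force: 40.8
t: 4.02
tool_pos: [0.459, 0.3082, 0.0861]
tool_rot: [-3.101, -0.489, 0.002]
contact_force: [-2.6, 4.5, -1.6]
opening: 0.0141
grip_force: 40.9
[[0.9515, 0.3076, -0.0017, 0.459], [0.3076, -0.9515, 0.0023, 0.3082], [-0.0009, -0.0027, -1.0, 0.0861], [0.0, 0.0, 0.0, 1.0]] 17.91603483953404 [ 0.78652681  0.44482569 -0.06215133]
```

The tool yaw is 17.9° against the mark's 17.6°. I'll release, lift and look.

```bash
python3 -m handwheel '[{"tx":0,"ty":0,"tz":0,"roll":0},{"tx":0,"ty":0,"tz":0,"roll":0},{"tx":0,"ty":0,"tz":0,"roll":0},{"tx":0,"ty":0,"tz":0,"roll":0},{"tx":0,"ty":0,"tz":-15,"roll":0},{"tx":0,"ty":0,"tz":-30,"roll":0},{"tx":-8,"ty":0,"tz":-35,"roll":0},{"tx":-8,"ty":0,"tz":-35,"roll":0},{"tx":-8,"ty":0,"tz":-35,"roll":0},{"tx":0,"ty":0,"tz":0,"roll":0},{"tx":0,"ty":0,"tz":0,"roll":0}]' 85; python3 - <<'E'
from h import *
im,d,K,E=save('w3','wrist')
q=np.linalg.inv(E)@[.461,.307,.09,1]; u,v=(K@(q[:3]/q[2]))[:2]; print(u,v,ctrl.get_obs()['opening'])
u,v=int(u)-50,max(int(v)-37,0); print(u,v)
cv2.imwrite('pics/m4.png',cv2.resize(im[v:v+75,u:u+100],(800,600),interpolation=cv2.INTER_CUBIC)[:,:,::-1])
E
```

```text
t: 4.93
tool_pos: [0.4386, 0.3003, 0.2402]
tool_rot: [-3.102, -0.485, -0.011]
contact_force: [-0.5, -0.5, -0.9]
opening: 0.0845
grip_force: 0.0
263.1136299838682 154.71531291366136 0.08525485856814567
213 117
```

View pics/m4.png

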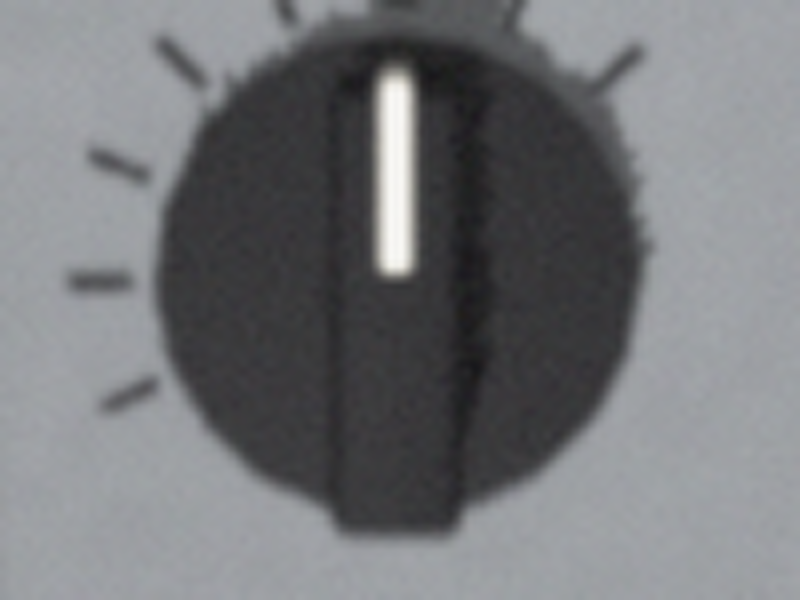

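The white pointer line stands upright at x ≈ 396 px, midway between the neighbouring marks at 285 and 515, with the long mark above it at about 400 px. I'll check that with numbers.

```bash
python3 - <<'E'
from h import *
im,d,K,E=load('w3'); g=im.mean(2)
pts=[]
for v in range(98,116):
    r=255-g[v,250:276]; r=np.clip(r-r.min()-60,0,None)
    if r.sum()>20: pts.append((250+(r*np.arange(26)).sum()/r.sum(),v))
P=np.array([plane('w3',u,v,.07)[:2] for u,v in pts]);print(np.round(pts,1).tolist())
f=np.polyfit(P[:,0],P[:,1],1);print('mark yaw',np.degrees(np.arctan(f[0])),P[0],P[-1])
ln=[]
for v in range(128,149):
    r=np.clip(g[v,250:276]-130,0,None); ln.append((250+(r*np.arange(26)).sum()/r.sum(),v))
L=np.array([plane('w3',u,v,.101)[:2] for u,v in ln]);f=np.polyfit(L[:,0],L[:,1],1);print('ptr yaw',np.degrees(np.arctan(f[0])),L[0],L[-1]); print(ctrl.get_obs()['q'],T()[:3,3])
E
```

```text
[[262.8, 98.0], [262.7, 99.0], [262.7, 100.0], [262.7, 101.0], [262.6, 102.0], [262.6, 103.0], [262.6, 104.0], [262.6, 105.0], [262.6, 106.0], [263.2, 107.0], [264.0, 108.0], [264.1, 109.0], [264.4, 110.0], [264.5, 111.0], [264.3, 112.0], [264.3, 113.0], [264.2, 114.0], [264.3, 115.0]]
mark yaw 25.47684590263254 [0.50945925 0.32284954] [0.49489806 0.31666099]
ptr yaw 17.682350719239196 [0.48514358 0.31578515] [0.46831137 0.31041336]
[ 4.60429642e-01 -1.80588226e-01  1.82546262e+00 -2.54554740e-04
  1.49431111e+00  1.72119442e+00] [0.43759757 0.29978749 0.23739035]
```

The pointer's yaw is 17.7° against the mark's 17.6°, so the dial is done. Now to the lever.

```bash
python3 -m handwheel '[{"tx":-10.5,"ty":38,"tz":0,"roll":0},{"tx":-10.5,"ty":38,"tz":0,"roll":0},{"tx":-10.5,"ty":38,"tz":0,"roll":0},{"tx":-10.5,"ty":38,"tz":0,"roll":0},{"tx":-10.5,"ty":38,"tz":0,"roll":0},{"tx":-10.5,"ty":38,"tz":0,"roll":0},{"tx":-10.5,"ty":38,"tz":0,"roll":0},{"tx":-10.5,"ty":38,"tz":0,"roll":0},{"tx":-10.5,"ty":38,"tz":0,"roll":0},{"tx":-10.5,"ty":38,"tz":0,"roll":0},{"tx":-10.5,"ty":38,"tz":0,"roll":0},{"tx":-10.5,"ty":38,"tz":0,"roll":0}]' && python3 -m handwheel '[{"tx":-10.5,"ty":38,"tz":0,"roll":0},{"tx":-10.5,"ty":38,"tz":0,"roll":0},{"tx":-10.5,"ty":38,"tz":0,"roll":0},{"tx":-10.5,"ty":36,"tz":0,"roll":0},{"tx":0,"ty":0,"tz":0,"roll":-0.121},{"tx":0,"ty":0,"tz":0,"roll":-0.121},{"tx":0,"ty":0,"tz":0,"roll":-0.121},{"tx":0,"ty":0,"tz":0,"roll":-0.121},{"tx":0,"ty":0,"tz":0,"roll":-0.121},{"tx":0,"ty":0,"tz":0,"roll":-0.121},{"tx":0,"ty":0,"tz":0,"roll":-0.121},{"tx":0,"ty":0,"tz":0,"roll":-0.121}]' && python3 -m handwheel '[{"tx":0,"ty":0,"tz":0,"roll":-0.121},{"tx":0,"ty":0,"tz":0,"roll":-0.121},{"tx":0,"ty":0,"tz":0,"roll":-0.121},{"tx":0,"ty":0,"tz":0,"roll":-0.121},{"tx":0,"ty":0,"tz":0,"roll":-0.121},{"tx":0,"ty":0,"tz":0,"roll":-0.121},{"tx":0,"ty":0,"tz":0,"roll":-0.121},{"tx":0,"ty":0,"tz":0,"roll":-0.121},{"tx":0,"ty":0,"tz":0,"roll":0},{"tx":0,"ty":0,"tz":0,"roll":0},{"tx":0,"ty":0,"tz":0,"roll":0}]'; python3 - <<'E'
from h import *
im,d,K,E=save('w4','wrist'); M=T(); print(M.round(4).tolist(),np.degrees(np.arctan2(M[1,0],M[0,0])),ctrl.get_obs()['q'])
cv2.imwrite('pics/m5.png',cv2.resize(im,(800,600),interpolation=cv2.INTER_CUBIC)[:,:,::-1])
E
```

```text
t: 5.98
tool_pos: [0.4549, -0.1747, 0.2339]
tool_rot: [-3.102, -0.484, 0.005]
contact_force: [0.5, 0.1, 0.0]
opening: 0.0847
grip_force: 0.0
t: 6.98
tool_pos: [0.461, -0.3281, 0.2333]
tool_rot: [-2.513, -1.878, 0.002]
contact_force: [0.7, -0.5, 1.0]
opening: 0.0847
grip_force: 0.0
t: 7.9
tool_pos: [0.4615, -0.3284, 0.2349]
tool_rot: [-1.363, -2.828, -0.001]
contact_force: [0.1, -0.4, 0.3]
opening: 0.0853
grip_force: 0.0
[[-0.6233, 0.782, -0.0013, 0.4616], [0.782, 0.6233, 0.0011, -0.3285], [0.0016, -0.0004, -1.0, 0.2353], [0.0, 0.0, 0.0, 1.0]] 128.56026807716015 [-7.49785109e-01 -8.74885521e-02  1.74474298e+00 -1.22308835e-04
  1.48602043e+00 -1.42277859e+00]
```

View pics/m5.png

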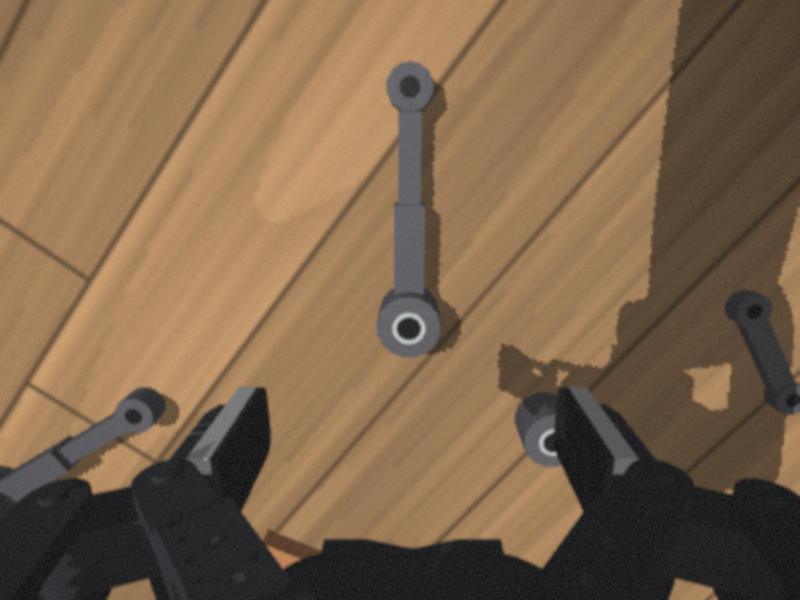

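Seen from above, the lever's boss top is at (408,328) and its eye top at (410,86). The neighbouring levers are well away.

```bash
python3 - <<'E'
from h import *
M=T(); s=.64
b=np.array((408,328))*s; e=np.array((410,86))*s
B=plane('w4',*b,.04);Y=plane('w4',*e,.022); print(B,Y,np.linalg.norm((B-Y)[:2]),px('w4',b[0]+10,b[1]),px('w4',e[0]+9,e[1]))
print(tri(('w4',*b),('side0',244,245.6)),tri(('w4',*e),('side0',209.8,222.6)))
O=B+(Y-B)*50/165; O[2]=.005
print('bal',O,'yaw',np.degrees(np.arctan2(*(Y-B)[1::-1])),'tool shift mm',1e3*M[:3,:3].T@(O-M[:3,3]))
E
```

```text
[ 0.49089458 -0.3695296   0.04      ] [ 0.38929267 -0.23938223  0.022     ] 0.16510992051692971 [ 0.49971696 -0.3623112   0.04041066] [ 0.39660447 -0.23349166  0.02151186]
[ 0.49096781 -0.36942386  0.04031946] [ 0.38895314 -0.23933734  0.02210319]
bal [ 0.46010612 -0.330091    0.005     ] yaw 127.97802431447286 tool shift mm [ -0.74300691  -2.06937066 230.26174806]
```

```bash
python3 -m handwheel '[{"tx":-1,"ty":-2,"tz":30,"roll":0.01},{"tx":0,"ty":0,"tz":35,"roll":0},{"tx":0,"ty":0,"tz":35,"roll":0},{"tx":0,"ty":0,"tz":35,"roll":0},{"tx":0,"ty":0,"tz":30,"roll":0},{"tx":0,"ty":0,"tz":20,"roll":0},{"tx":0,"ty":0,"tz":0,"roll":0},{"tx":0,"ty":0,"tz":0,"roll":0}]' 50; python3 -m handwheel '[{"tx":0,"ty":0,"tz":15,"roll":0},{"tx":0,"ty":0,"tz":15,"roll":0},{"tx":0,"ty":0,"tz":12,"roll":0},{"tx":0,"ty":0,"tz":0,"roll":0},{"tx":0,"ty":0,"tz":0,"roll":0},{"tx":0,"ty":0,"tz":0,"roll":0}]'
```

```text
t: 8.62
tool_pos: [0.4602, -0.33, 0.0501]
tool_rot: [-1.375, -2.822, -0.001]
contact_force: [-0.1, -0.4, 0.9]
opening: 0.0501
grip_force: 0.0
t: 9.12
tool_pos: [0.4618, -0.3314, 0.0108]
tool_rot: [1.374, 2.823, -0.001]
contact_force: [0.4, 0.1, -0.3]
opening: 0.0503
grip_force: 0.0
```

```bash
python3 -m handwheel '[{"tx":0,"ty":0,"tz":3,"roll":0},{"tx":0,"ty":0,"tz":0,"roll":0},{"tx":0,"ty":0,"tz":0,"roll":0}]'; python3 -m handwheel '[{"tx":0,"ty":0,"tz":0,"roll":0},{"tx":0,"ty":0,"tz":0,"roll":0},{"tx":0,"ty":0,"tz":0,"roll":0},{"tx":0,"ty":0,"tz":0,"roll":0},{"tx":0,"ty":0,"tz":0,"roll":0},{"tx":0,"ty":0,"tz":0,"roll":0},{"tx":0,"ty":0,"tz":0,"roll":0},{"tx":0,"ty":0,"tz":0,"roll":0}]' 10 80
```

```text
t: 9.37
tool_pos: [0.4612, -0.3309, 0.0068]
tool_rot: [1.374, 2.824, -0.0]
contact_force: [0.1, 0.6, 0.7]
opening: 0.0501
grip_force: 0.0
t: 10.03
tool_pos: [0.461, -0.3309, 0.0068]
tool_rot: [1.374, 2.825, -0.001]
contact_force: [-2.4, 1.3, 5.8]
opening: 0.0206
grip_force: 80.8
```

Gripped at an opening of 20.6 mm, which fits the 22 mm arm. I'll lift and check the moment and the level.

```bash
python3 -m handwheel '[{"tx":0,"ty":0,"tz":-10,"roll":0},{"tx":0,"ty":0,"tz":-20,"roll":0},{"tx":0,"ty":0,"tz":-30,"roll":0},{"tx":0,"ty":0,"tz":-35,"roll":0},{"tx":0,"ty":0,"tz":-40,"roll":0},{"tx":0,"ty":0,"tz":-40,"roll":0},{"tx":0,"ty":0,"tz":-40,"roll":0},{"tx":0,"ty":0,"tz":-15,"roll":0},{"tx":0,"ty":0,"tz":0,"roll":0},{"tx":0,"ty":0,"tz":0,"roll":0},{"tx":0,"ty":0,"tz":0,"roll":0}]'; python3 - <<'E'
from h import *
im,d,K,E=save('w5','wrist');save('scene1','scene');save('side1','side');M=T();o=ctrl.get_obs()
print(M.round(4).tolist(),M[:3,:3].T@o['wrist_torque'],o['contact_force'],o['opening'])
cv2.imwrite('pics/m6.png',cv2.resize(im,(800,600),interpolation=cv2.INTER_CUBIC)[:,:,::-1])
E
```

```text
t: 10.95
tool_pos: [0.4597, -0.3294, 0.2326]
tool_rot: [-1.372, -2.82, -0.003]
contact_force: [-0.9, 0.1, -5.9]
opening: 0.0199
grip_force: 79.6
[[-0.6171, 0.7869, -0.0042, 0.4598], [0.7869, 0.6171, 0.004, -0.3295], [0.0058, -0.0008, -1.0, 0.2327], [0.0, 0.0, 0.0, 1.0]] [-0.00626596 -0.0332238  -0.0106632 ] [-0.43874301  0.17236796 -5.34711411] 0.020376034702249482
```

View pics/m6.png

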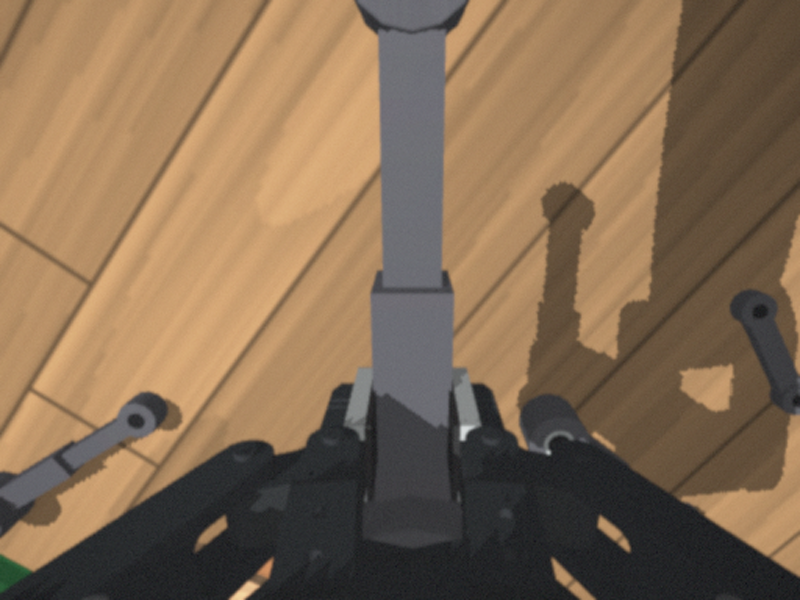

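The lever is held at the thick arm with its eye up-image. Next I'll check its level from the depth image.

```bash
python3 - <<'E'
from h import *
for c0,r0,r1 in [('thin',30,165),('thick',195,245)]:
    P=np.array([px('w5',u,v) for v in range(r0,r1,4) for u in range(258,270,3)])
    M=load('w5'); s=(P[:,:2]-[.4601,-.3301])@np.array([-.616,.788]); f=np.polyfit(s,P[:,2],1); print(c0,np.degrees(np.arctan(f[0])),s.min(),s.max(),f[1],np.std(P[:,2]-np.polyval(f,s)))
# edge line yaw of thin arm in image: columns centre
im,d,K,E=load('w5')
pts=[]
for v in range(30,165,5):
    m=np.where((d[v,225:300]<.32)&(d[v,225:300]>0))[0]+225; pts.append(px('w5',m.mean(),v)[:2])
pts=np.array(pts); f=np.polyfit(pts[:,1],pts[:,0],1); print('yaw',np.degrees(np.arctan2(1,f[0])))
# thick/thin step location along lever
print(px('w5',412*.64,291*.64+1.5),px('w5',412*.64,440*.64))
o=[ctrl.get_obs()['wrist_torque']];print(o, T()[:3,3])
E
```

```text
thin 0.18262112034920583 0.04820391893554859 0.09818245068479439 0.245697896056681 0.0002620777725635726
thick 0.4215354436760729 0.013649275159867061 0.03577736246555701 0.2515669361071376 0.00022448128092081274
yaw 128.14694814790434
[ 0.43666586 -0.29958551  0.2507536 ] [ 0.46359225 -0.33392215  0.25162725]
[array([-0.02223261, -0.0254751 ,  0.01065447])] [ 0.45977986 -0.32954461  0.23269787]
```

The lever is level within about 0.4° and sits on the tool axis within 1 mm; its underside is 7 mm below the TCP. Now I'll carry it over the grille at (0.512, 0.1445), yaw 107.6°.

```bash
python3 -m handwheel '[{"tx":12,"ty":12,"tz":0,"roll":0},{"tx":24,"ty":23.5,"tz":0,"roll":0},{"tx":24,"ty":23.5,"tz":0,"roll":0},{"tx":24,"ty":23.5,"tz":0,"roll":0},{"tx":24,"ty":23.5,"tz":0,"roll":0},{"tx":24,"ty":23.5,"tz":0,"roll":0},{"tx":24,"ty":23.5,"tz":0,"roll":0},{"tx":24,"ty":23.5,"tz":0,"roll":0},{"tx":24,"ty":23.5,"tz":0,"roll":0},{"tx":24,"ty":23.5,"tz":0,"roll":0},{"tx":24,"ty":23.5,"tz":0,"roll":0},{"tx":24,"ty":23.5,"tz":0,"roll":0}]' && python3 -m handwheel '[{"tx":24,"ty":23.5,"tz":0,"roll":0},{"tx":24,"ty":23.5,"tz":0,"roll":0},{"tx":17,"ty":16,"tz":0,"roll":0},{"tx":0,"ty":0,"tz":0,"roll":0.06},{"tx":0,"ty":0,"tz":0,"roll":0.06},{"tx":0,"ty":0,"tz":0,"roll":0.06},{"tx":0,"ty":0,"tz":0,"roll":0.06},{"tx":0,"ty":0,"tz":0,"roll":0.06},{"tx":0,"ty":0,"tz":0,"roll":0.058},{"tx":0,"ty":0,"tz":0,"roll":0},{"tx":0,"ty":0,"tz":0,"roll":0}]'; python3 -m handwheel '[{"tx":0,"ty":0,"tz":15,"roll":0},{"tx":0,"ty":0,"tz":20,"roll":0},{"tx":0,"ty":0,"tz":20,"roll":0},{"tx":0,"ty":0,"tz":15,"roll":0},{"tx":0,"ty":0,"tz":5,"roll":0},{"tx":0,"ty":0,"tz":0,"roll":0},{"tx":0,"ty":0,"tz":0,"roll":0},{"tx":0,"ty":0,"tz":0,"roll":0}]'; cat > chk.py <<'E'
from h import *
im,d,K,E=save('w6','wrist'); M=T(); o=ctrl.get_obs()
print(M.round(4).tolist(),np.degrees(np.arctan2(M[1,0],M[0,0])),'tool->target mm',1e3*M[:3,:3].T@(np.array([.5117,.1445,.157])-M[:3,3]),o['opening'])
cv2.imwrite('pics/m7.png',cv2.resize(im,(400,300))[:,:,::-1])
E
python3 chk.py
```

```text
t: 12.1
tool_pos: [0.5025, 0.0556, 0.235]
tool_rot: [-1.374, -2.823, 0.001]
contact_force: [1.3, 0.5, -4.3]
opening: 0.0207
grip_force: 79.5
t: 13.02
tool_pos: [0.5123, 0.1437, 0.2352]
tool_rot: [-1.853, -2.535, 0.002]
contact_force: [-0.1, -0.2, -4.2]
opening: 0.0206
grip_force: 79.7
t: 13.68
tool_pos: [0.5139, 0.1436, 0.1629]
tool_rot: [1.854, 2.534, 0.003]
contact_force: [-0.3, -0.4, -4.4]
opening: 0.0202
grip_force: 79.6
[[-0.3025, 0.9531, 0.0029, 0.514], [0.9532, 0.3025, 0.0004, 0.1437], [-0.0005, 0.0028, -1.0, 0.1631], [0.0, 0.0, 0.0, 1.0]] 107.607208930936 tool->target mm [ 1.4959743  -1.93520131  6.06236433] 0.01998444554213245
```

```bash
python3 -m handwheel '[{"tx":1,"ty":-2,"tz":4,"roll":0},{"tx":0,"ty":0,"tz":1.5,"roll":0},{"tx":0,"ty":0,"tz":0,"roll":0},{"tx":0,"ty":0,"tz":0,"roll":0},{"tx":0,"ty":0,"tz":0,"roll":0},{"tx":0,"ty":0,"tz":0,"roll":0}]'; python3 chk.py; python3 - <<'E'
from h import *
a=save('scene2','scene')[0];b=save('side2','side')[0]; w=load('w6')[0]
c=lambda im,u,v,w,h:cv2.resize(im[v:v+h,u:u+w],(400,300),interpolation=cv2.INTER_CUBIC)
cv2.imwrite('pics/m8.png',np.vstack([np.hstack([c(w,0,0,512,384),c(a,280,90,160,120)]),np.hstack([c(b,160,70,160,120),c(b,190,90,80,60)])])[:,:,::-1])
ax=np.array([-.302,.953])
for r0,r1 in [(30,165),(195,245)]:
    P=np.array([px('w6',u,v) for v in range(r0,r1,4) for u in range(258,270,3)]); s=(P[:,:2]-[.5117,.1445])@ax; f=np.polyfit(s,P[:,2],1); print(np.degrees(np.arctan(f[0])),f[1])
p=px('w6',412*.64,291*.64+1.5); print(p,'balance',p[:2]-.037*ax)
E
```

```text
t: 14.23
tool_pos: [0.5108, 0.1438, 0.1559]
tool_rot: [1.856, 2.535, 0.0]
contact_force: [0.5, -0.3, -5.2]
opening: 0.0201
grip_force: 79.6
[[-0.3022, 0.9532, 0.0002, 0.5109], [0.9532, 0.3022, 0.0, 0.1438], [-0.0, 0.0002, -1.0, 0.1559], [0.0, 0.0, 0.0, 1.0]] 107.58887045086644 tool->target mm [ 0.38246915  1.012901   -1.07089855] 0.020299361718362264
-0.03125687850222393 0.168889622043255
0.010935499805442653 0.17487030725898087
[0.49995266 0.18009676 0.1739537 ] balance [0.51112666 0.14483576]
```

View pics/m8.png

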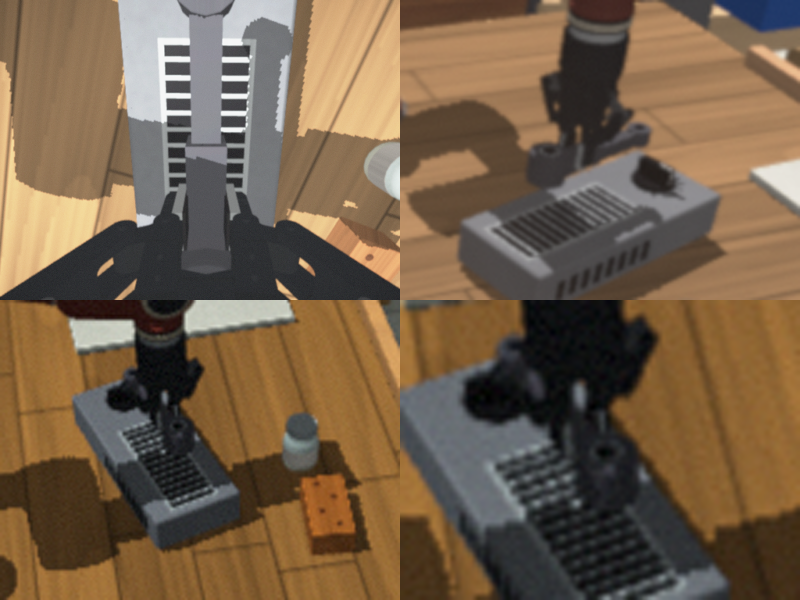

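The lever is centred along the grille, level and clear of the stand. Its underside is about 79 mm above the grille and its balance point is within 1 mm of the middle. I'm handing in.

```bash
python3 -c "
from h import *
print(ctrl.finish_job())"
```

```text
the job is handed in; nothing more can be done
None
```

I turned the dial to the long mark (pointer measured within about 0.1° of it) and handed in still holding the lever level over the grille: lengthwise, its balance point within about 1 mm of the middle, its underside about 79 mm up.

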